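# Build up the press tooling on the locating post

## Task

Build up the press tooling on the fixture's stepped locating post: thread the plain backing ring down the post until it lies flat on the fixture plate, then thread the slotted collar on top of it, the right way up as it stands now, with the slot in its underside over the cross key so that it sits fully home on the ring. Set both parts down rather than dropping them, let go, and leave the grease tin and the tape roll where they are.

Things in the scene. Friction and masses are not known exactly. Their poses are not given: they have to be found in the camera images.
- post_foot (a point): Foot of the locating post, on its axis, level with the top face of the fixture plate (12 mm above the worktop); z up. The steel post is stepped: 40 mm diameter from the plate up to 28 mm, then 24 mm up to 58 mm, bevelled at the top. On the step lies a cross key through the axis: 38 mm long along this point's x, 8 mm wide, from 28 to 40 mm above the plate.
- fixture: The fixture, fixed to the bench: aluminium plate 130 x 110 mm (along its x, y), 12 mm thick, with the post in its middle; origin at the centre of the plate's underside, axes as point post_foot.
- ring_mid (a point): Centre (on the axis, half-way up) of the backing ring: plain dark steel ring, 64 mm outside, 46 mm bore, 30 mm high, z along its axis. Starts flat on the worktop; either face may be down. Fully home it lies on the plate round the thick part of the post, this point 15 mm above the plate.
- backing_ring: The backing ring itself; origin on the axis in its underside. About 0.2 kg.
- collar_mid (a point): Centre (on the axis, half-way up) of the slotted collar: bright steel ring 36 mm high, 62 mm outside, 30 mm bore right through, z up. Two flats 48 mm apart face its +y and -y. A slot 14 mm wide, 14 mm deep runs across the whole underside along x; a half turn about z makes no difference. Starts upright on the worktop, slot down.
- collar: The slotted collar itself, about 0.3 kg; origin on the axis in the plane of its underside. Fully home it rests on the backing ring, slot over the key, point collar_mid 48 mm above the plate; with the slot not over the key it stands about 10 mm too high. Its bore does not pass the thick part of the post.
- tin: Lidded grease tin, 68 mm diameter, 44 mm high, origin in its underside: bystander.
- tape: Flat-lying roll of black insulating tape, 68 mm diameter, 19 mm high, origin in its underside: bystander, not one of the parts to thread.
There are look-alikes about, which are no part of the job. What is shaped like the backing_ring but orange, pink or yellow is not meant.

How it is judged:
By the outcome, as a careful person would: the job done as asked, in the order asked, and still so for the second after the job is handed in, with the robot touching nothing.
It also fails if it takes over 58 s, if anything falls off the work surface, if the arm or the gripper's body presses on something with over 40 N, if the wrist force passes 120 N, or if a joint passes its speed limit or range.

## Robot

A 7-joint arm with a two-finger parallel gripper is mounted at the origin on a cart in front of the work surface, level with it; the furniture and walls round the work are solid. World frame = base frame: x ahead of the robot, y to its left, z up, the work surface at z = 0. Lengths are in m, angles in rad, forces in N, time in s.
With the tool pointing down it reaches from about 0.425 to 0.95 m from the base axis. Payload 4.7 kg.
Tool frame: the origin (TCP) lies on the centre line of the jaws, within the pads' length; the fingertips stand robot.tips_ahead ahead of it and the grasp point (between the pads) lies 8 mm behind it (robot.tips_ahead is the distance from the TCP to the fingertips, in m); y points along the fingers, z is the direction in which the jaws open and shut, and the axes are right-handed (so a half turn about y gives the same grasp; the last joint's range is limited). The gripper opens to 85 mm and grips with 20 to 120 N. Pads are 22 mm wide; open, the fingers measure 114 mm over their backs; the gripper's body (76 mm by 85 mm) begins 54 mm behind the grasp point. The pads swing forward as they close: fully open they stand 13 mm farther back than shut.
Start: joints at [1.152, 0.469, -0.049, 1.532, 0.024, 1.141, -0.082], TCP at [0.257, -0.624, 0.242] pointing down, gripper open.
Joint ranges: [-2.59, 2.59], [-0.33, 1.99], [-1.39, 1.29], [0.1, 2.45], [-1.04, 4.18], [0.21, 1.99], [-2.66, 2.66]. Speed limits (rad/s): [2.57, 2.57, 3.14, 3.14, 3.14, 3.14, 3.14].

## Interface

Orientations are given as [roll, pitch, yaw] about the fixed x, y, z axes, in that order (R = Rz(yaw) Ry(pitch) Rx(roll)).
In Python, from rig import robot gives the robot as it stands. The module is installed in compiled form; this text tells all that it offers.
- The arm moves only by the shell command python3 -m creep 'ROWS'. ROWS is text: rows parted by semicolons, each of 7 numbers parted by spaces: the shift along the tool's x, y, z in m, then the turn, a rotation vector about the tool's x, y, z in rad, then the opening, from 0 (shut) to 1 (fully open). A call has 1 to 5 rows; each row is the pose to reach, as a shift and turn from the pose commanded when the call began, along the tool's axes at that moment; what a row does not reach only later rows make up. A row lasts 1/8 s, in which the tool goes at most 62.5 mm and 10.7 degrees, less where a joint would pass 70% of its speed; a pose out of reach is approached as far as the arm can. A call with a gripper value outside its range is refused whole. The fingers move at their own pace and stop on an object; the grip force is fixed at half the most. Time passes only in rows, so rows that repeat a pose let the fingers close. It gives the time, the measured TCP pose, the force and the opening at its end, in the units of the state.
- robot.get_state(): the state, without advancing time (a new reading comes with each control period).
- robot.get_image(name): name is "scene" or "top" or "wrist"; returns a dict with "color" (384x512x3 uint8, red, green, blue), "intrinsics" (3x3 intrinsics, pixels), "T" (4x4, takes a point from camera to world coordinates); the wrist camera has in their place "hand_eye" (4x4, takes a point from camera to tool coordinates, whose origin is the TCP and whose axes are the tool frame's). Camera axes: x right, y up, looking along -z (the intrinsics and any distortion apply to the point x, -y, -z); pixel columns grow to the right and rows downward; lengths in m; the calibration is good to about 2 mm. The wrist camera is an equidistant fisheye: a pixel r from the principal point sees the ray r / f radians off the axis. A picture is of the moment at which its call begins: read the wrist's pose just before it. There is no depth.
- robot.job_done(): hands the job in, once; it reports no verdict.
Trained networks look in a picture, given as the dict that the camera call returned (one of the last four; its "shot" number tells which), for a name from the list of things; names that differ only in an ending like _2 or _b are one class to them, and where a whole thing is asked for, a point or a joint stands for the part that bears it (a point fixed in the world has none). Each returns a list of dicts, best first, with "score" (0 to 1); they miss things now and then, are a little off and sometimes report something else, mostly with a low value. They report only what shows in the picture. A call takes as long as a camera call. They do not tell look-alikes from the thing itself.
- robot.search_frame(thing, picture): "point" ([column, row] in pixels, amid what is visible of it).
- robot.silhouettes(thing, picture): "mask" (384x512 bool, what is visible of it) and "point" ([column, row] in pixels, amid what is visible of it).
- robot.spot_point(thing, picture): "point" ([column, row] in pixels: a listed point, or the origin of a listed thing).
The state is a dict: "t": time; "joint_pos": joint angles; "qvel": joint speeds; "joint_torque": joint torques, N m; "tcp_pos": TCP position; "tcp_rot": TCP orientation; "force": force on the tool from outside, world axes, zero at the start; "torque": the same for the moment, N m; "gripper_width": finger opening in m.
Only numpy, scipy, OpenCV 4.12 (cv2) and the standard library are available. Lean on these libraries where they do the work, as an engineer would, in place of code of your own. Each camera call takes 0.05 s, during which the arm holds its last target.

## Working session

There is one attempt and no reset: what is moved stays moved. The work goes in short steps, Python scripts to look and compute and a shell command to move; the robot and the scene stay as the last step left them, time stands still between calls to the robot, and variables do not carry over. Pictures are saved under pics/ and viewed, and the job is handed in when it is done.

```bash
mkdir -p pics
python3 - <<'E'
from rig import robot
import cv2
s=robot.get_state()
print({k:(v if not hasattr(v,'round') else v) for k,v in s.items()}, robot.tips_ahead)
for n in ["scene","top"]:
    p=robot.get_image(n); cv2.imwrite(f"pics/{n}0.png",p["color"][:,:,::-1]); print(n,p["intrinsics"],p["T"],p.keys())
    for t in ["post_foot","ring_mid","collar_mid","tin","tape"]:
        print(t,[(r["score"],r["point"]) for r in robot.spot_point(t,p)][:4])
p=robot.get_image("wrist");print(p["intrinsics"],p["hand_eye"]);cv2.imwrite("pics/wrist0.png",p["color"][:,:,::-1])
E
```

```text
{'t': 0.0, 'joint_pos': array([ 1.15209886,  0.46944611, -0.04857995,  1.53369183,  0.02409944,
        1.14100411, -0.08229638]), 'qvel': array([-1.09939768e-03, -8.31483923e-04, -2.85150388e-05,  3.46795551e-04,
        1.61314327e-03, -7.64184166e-04, -6.14114316e-04]), 'joint_torque': array([ 5.37031538e-04, -5.10298204e+01, -4.62488306e-02, -2.37707305e+01,
        1.06386721e-02,  7.58797367e-03,  1.40589978e-05]), 'tcp_pos': array([ 0.25628873, -0.62384303,  0.2412591 ]), 'tcp_rot': array([-1.57275856e+00, -7.87790006e-05, -2.75177352e+00]), 'force': array([-0.6476905 ,  0.61637223, -0.05234073]), 'torque': array([ 0.02446815, -0.0388138 , -0.03876819]), 'gripper_width': 0.08550114705007324} 0.011
scene [[458.2922554    0.         250.34358289]
 [  0.         458.2922554  187.83215096]
 [  0.           0.           1.        ]] [[-0.80879677  0.34915128 -0.47322422  0.01527278]
 [-0.5880789  -0.48471499  0.64746783  0.62332222]
 [-0.00331465  0.80196307  0.59736442  0.70766829]
 [ 0.          0.          0.          1.        ]] dict_keys(['color', 'intrinsics', 'T', 'shot'])

[... 622 characters left out ...]
sics', 'T', 'shot'])
post_foot [(0.76, [177.4, 211.8])]
ring_mid [(0.73, [338.6, 265.9]), (0.63, [370.2, 219.1]), (0.55, [332.0, 230.8]), (0.53, [332.3, 189.5])]
collar_mid [(0.66, [268.1, 210.3]), (0.46, [322.9, 159.2])]
tin [(0.87, [242.2, 146.2]), (0.29, [175.6, 210.8])]
tape [(0.65, [323.5, 158.2])]
[[297.31863964   0.         253.93718486]
 [  0.         297.31863964 187.09862098]
 [  0.           0.           1.        ]] [[-6.05157211e-04 -9.47410244e-01 -3.20021036e-01 -8.18336793e-02]
 [ 8.68122042e-04  3.20020476e-01 -9.47410229e-01 -1.30618428e-01]
 [ 9.99999440e-01 -8.51149447e-04  6.28805016e-04  1.37636282e-03]
 [ 0.00000000e+00  0.00000000e+00  0.00000000e+00  1.00000000e+00]]
```

View pics/scene0.png

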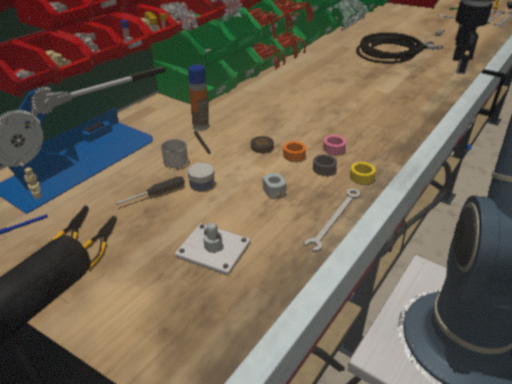

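View pics/top0.png

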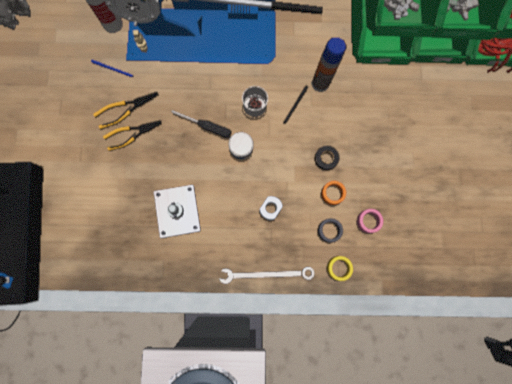

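View pics/wrist0.png

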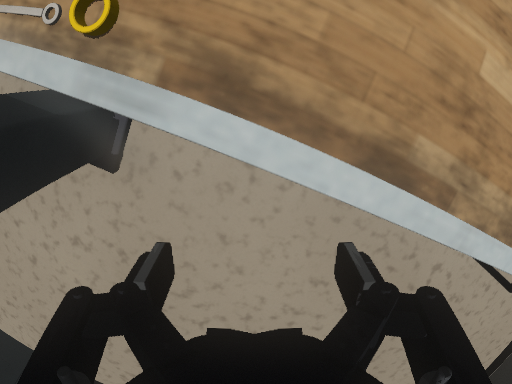

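Ring-like things in the top view are dark (327,158), orange (334,192), dark (330,231), pink (370,221) and yellow (340,268). The dark one at (330,231), which is scene (325,165), looks taller and steel-grey, so it should be the backing ring. The black flat one at (327,158) should be the tape. An enlarged crop will confirm this, and I'll measure in the same step.

```bash
cat > h.py <<'E'
import numpy as np, cv2
from scipy.spatial.transform import Rotation as R
def ray(p,uv,T=None):
    K=p["intrinsics"]; x=(uv[0]-K[0,2])/K[0,0]; y=(uv[1]-K[1,2])/K[1,1]
    if "hand_eye" in p:
        r=np.hypot(x,y); s=np.sin(r)/max(r,1e-9); d=np.array([x*s,-y*s,-np.cos(r)])
    else: d=np.array([x,-y,-1.]); T=p["T"]
    d=T[:3,:3]@d; return T[:3,3],d/np.linalg.norm(d)
def atz(p,uv,z,T=None):
    o,d=ray(p,uv,T); return o+d*(z-o[2])/d[2]
def proj(p,X,T=None):
    K=p["intrinsics"]; T=p["T"] if T is None else T
    c=np.linalg.inv(T)@np.append(X,1); c=np.array([c[0],-c[1],-c[2]])
    if "hand_eye" in p:
        h=np.hypot(c[0],c[1]); th=np.arctan2(h,c[2]); q=c[:2]/max(h,1e-9)*th
    else: q=c[:2]/c[2]
    return K[0,0]*q[0]+K[0,2],K[1,1]*q[1]+K[1,2]
def tool(s):
    T=np.eye(4); T[:3,:3]=R.from_euler('xyz',s["tcp_rot"]).as_matrix(); T[:3,3]=s["tcp_pos"]; return T
def tri(rs):
    A=0;b=0
    for o,d in rs:
        M=np.eye(3)-np.outer(d,d); A=A+M; b=b+M@o
    return np.linalg.solve(A,b)
def delta(s,pos,rot=None):
    T=tool(s); d=T[:3,:3].T@(np.array(pos)-T[:3,3])
    r=None if rot is None else R.from_matrix(T[:3,:3].T@rot).as_rotvec()
    return d.round(4),r
E
python3 - <<'E'
from rig import robot
from h import *
a=robot.get_image("scene"); b=robot.get_image("top")
cv2.imwrite("pics/crop.png",np.hstack([cv2.resize(a["color"][120:210,240:390,::-1],None,fx=2.6,fy=2.6,interpolation=3),cv2.resize(b["color"][140:230,250:400,::-1],None,fx=2.6,fy=2.6,interpolation=3)]))
cv2.imwrite("pics/crop2.png",cv2.resize(np.vstack([a["color"][215:275,170:290,::-1],b["color"][180:240,140:260,::-1]]),None,fx=4,fy=4,interpolation=3))
cv2.imwrite("pics/crop3.png",cv2.resize(np.vstack([a["color"][155:215,230:350,::-1],b["color"][180:240,210:330,::-1]]),None,fx=4,fy=4,interpolation=3))
for t,z in [("post_foot",.012),("ring_mid",.015),("collar_mid",.018)]:
    for n,p in(("s",a),("t",b)):
        for r in robot.spot_point(t,p)[:6]: print(t,n,r["score"],r["point"],atz(p,r["point"],z).round(4))
E
```

```text
post_foot s 0.87 [214.7, 247.7] [0.5015 0.0897 0.012 ]
post_foot s 0.29 [323.4, 162.4] [ 0.4724 -0.3423  0.012 ]
post_foot t 0.62 [175.9, 211.7] [0.5071 0.0893 0.012 ]
ring_mid s 0.76 [360.6, 175.6] [ 0.3611 -0.3397  0.015 ]
ring_mid s 0.75 [327.6, 162.2] [ 0.4616 -0.3457  0.015 ]
ring_mid s 0.75 [296.2, 148.8] [ 0.5675 -0.3548  0.015 ]
ring_mid s 0.63 [335.5, 143.5] [ 0.4901 -0.4463  0.015 ]
ring_mid t 0.88 [333.6, 189.9] [ 0.575  -0.3397  0.015 ]
ring_mid t 0.83 [331.9, 229.8] [ 0.4657 -0.3332  0.015 ]
ring_mid t 0.77 [339.1, 265.0] [ 0.3726 -0.3509  0.015 ]
ring_mid t 0.68 [368.4, 219.4] [ 0.4956 -0.4331  0.015 ]
ring_mid t 0.31 [270.0, 208.2] [ 0.5211 -0.1655  0.015 ]
collar_mid s 0.91 [276.4, 184.9] [ 0.5152 -0.173   0.018 ]
collar_mid t 0.56 [268.2, 208.4] [ 0.5201 -0.1605  0.018 ]
```

View pics/crop.png

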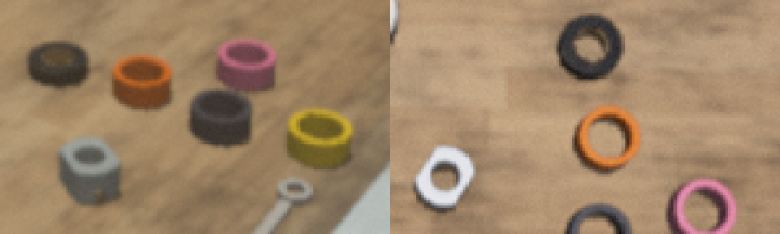

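View pics/crop2.png

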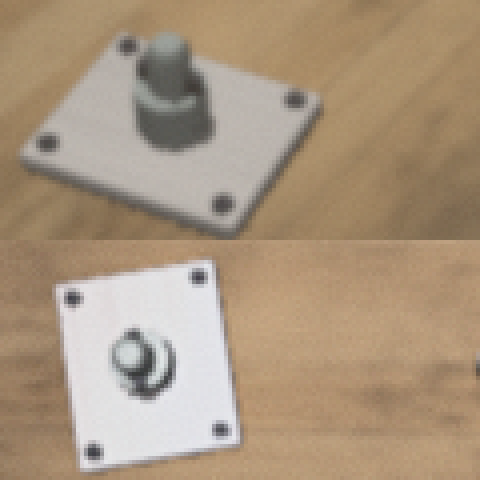

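View pics/crop3.png

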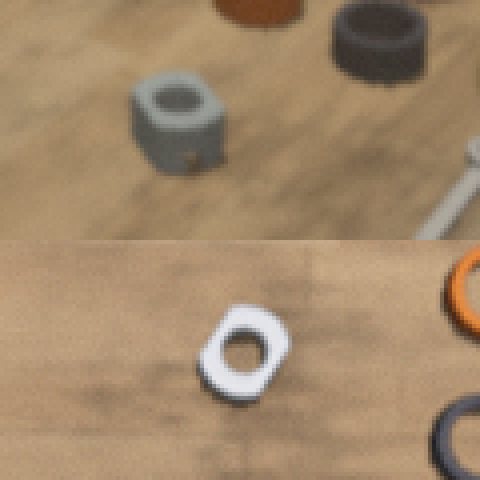

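The crop confirms it: the dark tall thin-walled ring at top (330,231) is the backing ring. The flat, thick-walled black one at (327,158) is the tape. The collar is at top (270,208). I'll measure more finely from outlines.

Run:
```python
from rig import robot
from h import *
b=robot.get_image("top")
for t,z in [("fixture",.012),("collar",.036),("backing_ring",.03)]:
    for m in robot.silhouettes(t,b)[:5]:
        k=m["mask"].astype(np.uint8); c,_=cv2.findContours(k,0,1); c=max(c,key=cv2.contourArea)[:,0,:]
        w=np.array([atz(b,q,z)[:2] for q in c],np.float32)*1000
        print(t,m["score"],m["point"],k.sum(),cv2.minAreaRect(w))
# plate corners by brightness
g=b["color"].min(2); k=np.zeros_like(g); k[170:250,130:220]=(g[170:250,130:220]>150); k=cv2.morphologyEx(k,cv2.MORPH_CLOSE,np.ones((5,5)))
c,_=cv2.findContours(k,0,1); c=max(c,key=cv2.contourArea)[:,0,:]
w=np.array([atz(b,q,.012)[:2] for q in c],np.float32)*1000; r=cv2.minAreaRect(w); print(r,cv2.boxPoints(r))
k=np.zeros_like(g); k[190:230,250:290]=(g[190:230,250:290]>150)
c,_=cv2.findContours(k,0,1); c=max(c,key=cv2.contourArea)[:,0,:]
w=np.array([atz(b,q,.036)[:2] for q in c],np.float32)*1000; print("collar",cv2.minAreaRect(w))
s=robot.get_state()
print(s["t"],delta(s,[.464,-.338,.2]))
```

```text
fixture 0.89 [177.5, 211.8] 1953 ((510.6879577636719, 88.24563598632812), (130.0264434814453, 112.30763244628906), 11.368623733520508)
collar 0.8 [267.8, 205.9] 294 ((521.27587890625, -165.18426513671875), (48.301666259765625, 62.21662521362305), 58.68031311035156)
backing_ring 0.88 [371.7, 213.9] 367 ((492.9013671875, -429.61334228515625), (69.8788833618164, 64.8625717163086), 88.49128723144531)
backing_ring 0.87 [337.1, 190.4] 309 ((565.4146728515625, -335.6990966796875), (60.525962829589844, 70.5512466430664), 45.57741928100586)
backing_ring 0.83 [347.6, 271.8] 324 ((365.89996337890625, -348.09381103515625), (65.66386413574219, 61.74627685546875), 89.20439147949219)
backing_ring 0.72 [335.4, 226.2] 293 ((465.6054992675781, -323.3936767578125), (60.908138275146484, 61.80802536010742), 1.005252480506897)
((510.4576416015625, 88.12621307373047), (129.97763061523438, 109.31044006347656), 11.068436622619629) [[436.1849   129.28813 ]
 [457.1705    22.011019]
 [584.73035   46.964294]
 [563.74475  154.24141 ]]
collar ((521.6449584960938, -166.182373046875), (47.91173553466797, 60.9586181640625), 57.012351989746094)
1.25 (array([-0.3007,  0.0424, -0.1861]), None)
```

```bash
python3 -m creep '-.053 .005 -.033 0 0 0 1;-.106 .015 -.066 0 0 0 1;-.159 .025 -.098 0 0 0 1;-.212 .035 -.131 0 0 0 1;-.265 .045 -.164 0 0 0 1'; python3 -m creep '-.035 .035 -.022 0 0 0 1;-.035 .035 -.022 0 0 0 1'
python3 - <<'E'
from rig import robot
from h import *
s=robot.get_state();p=robot.get_image("wrist");T=tool(s)@p["hand_eye"]
cv2.imwrite("pics/w1.png",p["color"][:,:,::-1]);print(s["t"],s["tcp_pos"],s["tcp_rot"],s["qvel"].round(3))
for r in robot.spot_point("ring_mid",p): print(r["score"],r["point"],atz(p,r["point"],.015,T).round(4))
g=p["color"].max(2)
E
```

```text
t: 1.88
tcp_pos: [0.439, -0.3724, 0.1978]
tcp_rot: [-1.57, 0.001, -2.752]
force: [1.2, -0.5, -0.5]
gripper_width: 0.0854
t: 2.12
tcp_pos: [0.4631, -0.3352, 0.1604]
tcp_rot: [-1.576, -0.001, -2.744]
force: [0.4, -1.2, -0.5]
gripper_width: 0.0853
2.125 [ 0.46310704 -0.33524339  0.16044833] [-1.57607608e+00 -1.04506727e-03 -2.74387926e+00] [ 0.051 -0.024  0.071 -0.048  0.026  0.016  0.019]
0.82 [355.2, 188.7] [ 0.4912 -0.4359  0.015 ]
0.56 [235.3, 260.3] [ 0.3666 -0.3542  0.015 ]
```

View pics/w1.png

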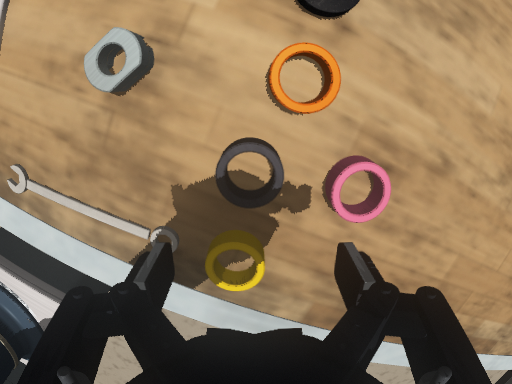

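```bash
cat >> h.py <<'E'
def circ(p,T,c,r,z,n=72):
    return np.array([proj(p,np.array([c[0]+r*np.cos(a),c[1]+r*np.sin(a),z]),T) for a in np.linspace(0,2*np.pi,n)])
E
python3 - <<'E'
from rig import robot
from h import *
s=robot.get_state();p=robot.get_image("wrist");T=tool(s)@p["hand_eye"]
print(s["tcp_pos"],s["tcp_rot"])
im=p["color"]; g=im.max(2).astype(np.uint8)
c=np.array([.465,-.337])
# fit: silhouette dark mask vs. model (outer hull top+bottom minus bore)
from scipy.optimize import minimize
gf=cv2.GaussianBlur(im,(0,0),.8).astype(float)
sat=gf.max(2)-gf.min(2)  # wood is coloured, ring is grey
def render(c):
    m=np.zeros(g.shape,np.uint8)
    top=circ(p,T,c,.032,.03);bot=circ(p,T,c,.032,0)
    h=cv2.convexHull(np.vstack([top,bot]).astype(np.float32))
    cv2.fillPoly(m,[(h*16).round().astype(np.int32)],1,shift=4)
    # bore: visible floor = intersection of top and bottom bore circles
    a=np.zeros_like(m);b=a.copy()
    cv2.fillPoly(a,[(circ(p,T,c,.023,.03)*16).round().astype(np.int32)],1,shift=4)
    cv2.fillPoly(b,[(circ(p,T,c,.023,0)*16).round().astype(np.int32)],1,shift=4)
    m[(a&b)>0]=0; return m
roi=np.zeros_like(g); roi[125:220,205:295]=1
grey=((sat<22)&(roi>0)); print(grey.sum())
best=min(((render((x,y))!=grey)[roi>0].sum(),x,y) for x in np.arange(.452,.478,.0007) for y in np.arange(-.35,-.322,.0007))
print(best)
v=im[:,:,::-1].copy()
for r,z in[(.032,.03),(.023,.03)]: cv2.polylines(v,[circ(p,T,best[1:],r,z).round().astype(int)],1,(0,255,0))
v2=np.dstack([grey*255]*3).astype(np.uint8)
cv2.imwrite("pics/w2.png",np.hstack([cv2.resize(q[110:230,190:310],None,fx=3,fy=3,interpolation=0) for q in(v,v2)]))
E
```

```text
[ 0.46180731 -0.34063444  0.16268109] [-1.57061599e+00 -6.42297634e-04 -2.75135611e+00]
2204
(np.int64(381), np.float64(0.4652999999999996), np.float64(-0.3304000000000006))
```

View pics/w2.png

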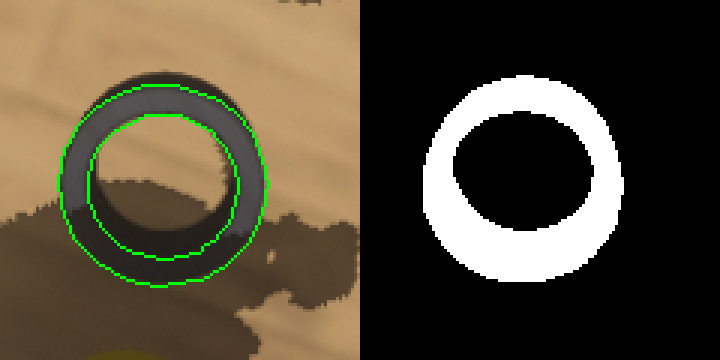

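```bash
python3 -m creep '-.007 .03 -.008 0 0 0 1;-.007 .075 -.008 0 0 0 1;-.007 .115 -.008 0 0 0 1;-.007 .138 -.008 0 0 0 1;-.007 .149 -.008 0 0 0 1'
python3 - <<'E'
from rig import robot
from h import *
p=robot.get_image("wrist");s=robot.get_state();print(s["t"],s["tcp_pos"],s["tcp_rot"],s["force"])
cv2.imwrite("pics/w3.png",p["color"][:,:,::-1]);print(delta(s,[.465,-.331,.014]))
E
```

```text
t: 2.9
tcp_pos: [0.4644, -0.3322, 0.0132]
tcp_rot: [-1.57, -0.001, -2.755]
force: [0.6, 0.3, 0.3]
gripper_width: 0.0853
2.95 [ 0.46423038 -0.33168173  0.01253527] [-1.57124440e+00 -1.25404423e-03 -2.75437285e+00] [ 0.44003796  0.13525396 -0.28539598]
(array([-0.001 , -0.0015, -0.0003]), None)
```

View pics/w3.png

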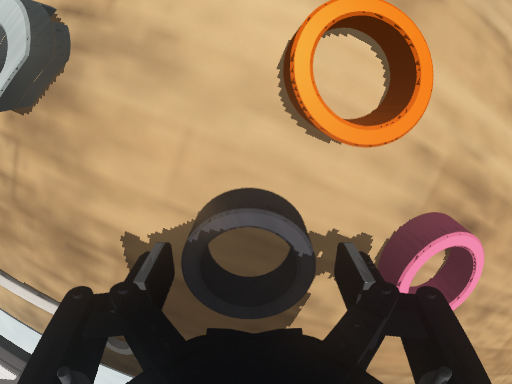

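The dark ring sits between the open jaws, centred at about column 249 with the pads at 155 and 355. Closing now.

```bash
python3 -m creep '-.001 -.002 0 0 0 0 0;-.001 -.002 0 0 0 0 0;-.001 -.002 0 0 0 0 0;-.001 -.002 0 0 0 0 0'; python3 -m creep '0 -.03 0 0 0 0 0;0 -.07 0 0 0 0 0;0 -.11 0 0 0 0 0;0 -.15 0 0 0 0 0;0 -.15 0 0 0 0 0';python3 - <<'E'
from rig import robot
from h import *
p=robot.get_image("wrist");s=robot.get_state();print(s["t"],s["tcp_pos"],s["tcp_rot"],s["force"])
cv2.imwrite("pics/w4.png",p["color"][:,:,::-1]);print(delta(s,[.51,.088,.17]))
E
```

```text
t: 3.45
tcp_pos: [0.4672, -0.3308, 0.0177]
tcp_rot: [-1.568, 0.002, -2.752]
force: [-0.9, -0.0, 6.0]
gripper_width: 0.0621
t: 4.08
tcp_pos: [0.4683, -0.3312, 0.1698]
tcp_rot: [-1.564, 0.005, -2.752]
force: [0.1, -0.0, -2.1]
gripper_width: 0.0618
4.125 [ 0.46685236 -0.33033149  0.16745605] [-1.56749171e+00  2.08864400e-03 -2.75185485e+00] [-0.03708868 -0.03272512 -3.63048096]
(array([-0.1989, -0.0034, -0.3706]), None)
```

View pics/w4.png

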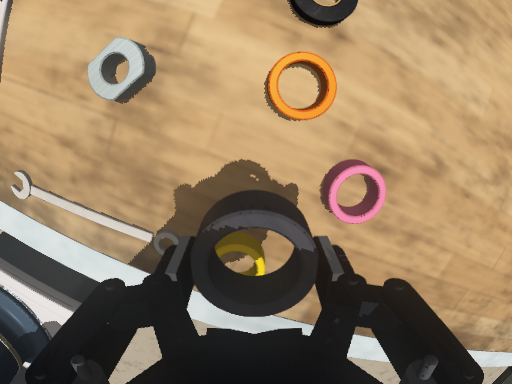

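```bash
cat > ov.py <<'E'
from h import *
def ringpts(p,cx,cz,y,r,n=90):  # tool-frame circle, axis along tool y
    H=p["hand_eye"]
    return np.array([proj(p,np.array([cx+r*np.cos(a),y,cz+r*np.sin(a)]),H) for a in np.linspace(0,2*np.pi,n)])
E
python3 - <<'E'
from rig import robot
from ov import *
p=robot.get_image("wrist")
im=p["color"][:,:,::-1].copy()
f=4;x0,y0=170,170
a=np.clip(cv2.resize(im[y0:y0+150,x0:x0+170],None,fx=f,fy=f,interpolation=2).astype(float)*1.8+20,0,255).astype(np.uint8)
for (y,r,col) in [(-.0135,.032,(0,255,0)),(-.0135,.023,(0,255,0)),(.0165,.023,(0,0,255)),(.0165,.032,(0,0,255))]:
    q=((ringpts(p,0,0,y,r)-[x0,y0]+.5)*f).round().astype(int); cv2.polylines(a,[q],1,col)
cv2.imwrite("pics/w5.png",a)
E
```

```text
(no output)
```

View pics/w5.png

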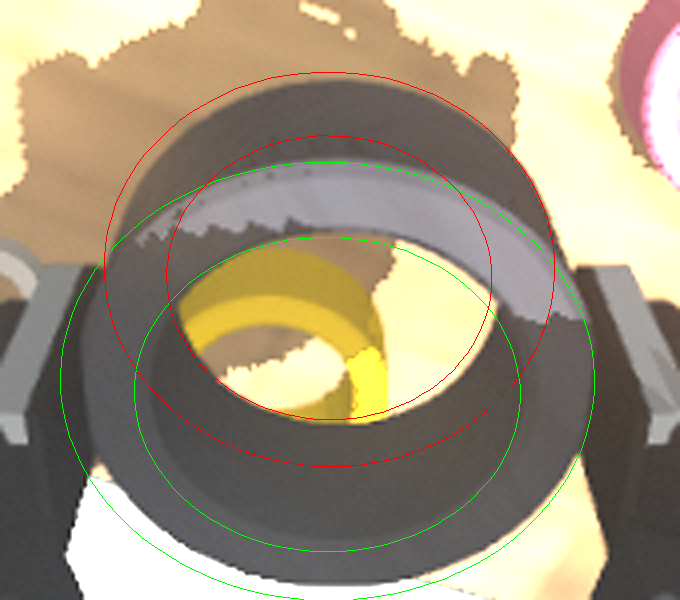

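Run:
```python
from rig import robot
from ov import *
from scipy.optimize import least_squares
p=robot.get_image("wrist"); s=robot.get_state(); print(s["tcp_pos"],s["tcp_rot"],s["t"])
f=4;o=np.array([170,170])
pts={(0,.032):[(350,583),(350,160),(83,350),(590,380)],(0,.023):[(350,235),(150,390),(345,541)],(1,.023):[(340,424),(497,310),(430,400),(250,395)],(1,.032):[(350,80),(150,180),(545,195)]}
def res(v):
    e=[]
    for (k,r),P in pts.items():
        c=ringpts(p,v[0],v[1],v[2]+.03*k,r,721)
        for q in P:
            d=c-(np.array(q)/f-.5+o); e.append(np.hypot(*d.T).min())
    return e
r=least_squares(res,[0,0,-.013],x_scale=.001,diff_step=1e-3);print(r.x,np.round(r.fun,1))
```

```text
[ 0.46536055 -0.3294668   0.16484847] [-1.57211690e+00 -1.13318134e-03 -2.75177408e+00] 4.225
[ 0.00247178  0.00153533 -0.00893274] [1.8 1.5 0.2 1.8 0.8 0.8 0.4 2.2 1.  2.1 0.9 0.5 0.9 0.9]
```

```bash
python3 -m creep '-.02 0 -.055 0 0 0 0;-.04 0 -.112 0 0 0 0;-.06 0 -.17 0 0 0 0;-.08 0 -.228 0 0 0 0;-.10 0 -.286 0 0 0 0'; python3 -m creep '-.015 0 -.045 0 0 0 0;-.03 0 -.084 0 0 0 0;-.03 0 -.084 0 0 0 0;-.03 0 -.084 0 0 0 0';python3 - <<'E'
from rig import robot
from h import *
s=robot.get_state();p=robot.get_image("wrist");T=tool(s)@p["hand_eye"];print(s["t"],s["tcp_pos"],s["tcp_rot"],s["force"])
v=p["color"][:,:,::-1].copy();cv2.imwrite("pics/w6r.png",v)
for r in robot.spot_point("post_foot",p): print(r["score"],r["point"],atz(p,r["point"],.012,T).round(4))
c=(.5105,.0881)
for r,z in[(.02,.012),(.02,.04),(.012,.067)]: cv2.polylines(v,[circ(p,T,c,r,z).round().astype(int)],1,(0,0,255))
cv2.imwrite("pics/w6.png",v)
print(delta(s,[.5105,.088,.17]))
E
```

```text
t: 4.85
tcp_pos: [0.4487, -0.0255, 0.1644]
tcp_rot: [-1.572, -0.002, -2.752]
force: [1.4, 1.6, -2.4]
gripper_width: 0.062
t: 5.35
tcp_pos: [0.4451, 0.0609, 0.1646]
tcp_rot: [-1.571, -0.003, -2.752]
force: [0.4, -0.4, -2.3]
gripper_width: 0.062
5.35 [0.44512002 0.06092598 0.16462061] [-1.57097824e+00 -2.62465988e-03 -2.75204359e+00] [ 0.35689507 -0.36429585 -2.27445385]
0.96 [252.4, 101.9] [0.5101 0.0879 0.012 ]
(array([-0.0707, -0.0056, -0.0002]), None)
```

View pics/w6.png

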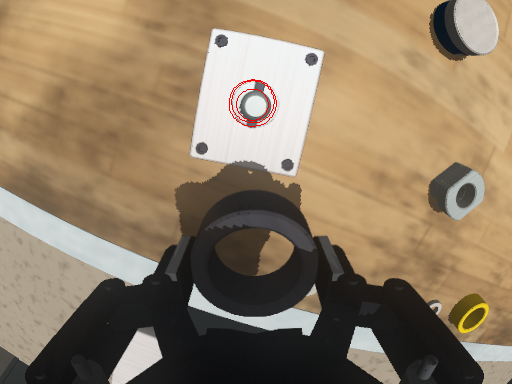

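Run:
```python
from h import *
a=cv2.imread("pics/w6r.png");b=cv2.imread("pics/w6.png")
cv2.imwrite("pics/c6.png",np.hstack([cv2.resize(q[20:185,190:330],None,fx=2.8,fy=2.8,interpolation=2) for q in (a,b)]))
```

```text
(no output)
```

View pics/c6.png

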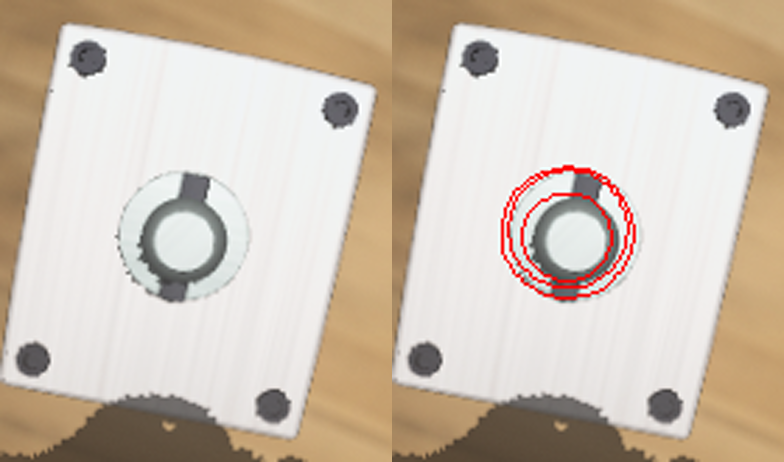

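Run:
```python
from rig import robot
from ov import *
s=robot.get_state();p=robot.get_image("wrist");T=tool(s)@p["hand_eye"]
print(s["t"],s["tcp_pos"],s["tcp_rot"])
px=lambda x,y:(190+x/2.8-.5,20+y/2.8-.5)
S=atz(p,px(184,236),.04,T); print("step",S, "top",atz(p,px(183,240),.07,T))
C=np.array([atz(p,px(*q),.012,T)[:2] for q in [(62,24),(376,87),(296,438),(0,380)]],np.float32)*1000
print(C, C.mean(0), [np.degrees(np.arctan2(*(C[i]-C[j])[::-1])) for i,j in((0,3),(1,2),(0,1),(3,2))],[np.linalg.norm(C[i]-C[j]) for i,j in((0,3),(1,2),(0,1),(3,2))])
k=[atz(p,px(*q),.04,T) for q in((195,186),(174,293))]; d=k[0]-k[1]; print("key",np.degrees(np.arctan2(d[1],d[0])),np.linalg.norm(d),(k[0]+k[1])/2)
print("post in tool",(np.linalg.inv(tool(s))@np.append(S,1)))
v=p["color"][:,:,::-1]; cv2.imwrite("pics/c7.png",np.hstack([cv2.resize(v[150:230,420:500],None,fx=5,fy=5,interpolation=2)]))
c7=p
for m in robot.silhouettes("collar",p)[:2]:
    c,_=cv2.findContours(m["mask"].astype(np.uint8),0,1);c=max(c,key=cv2.contourArea)[:,0]
    print(m["score"],m["point"],atz(p,m["point"],.018,T))
```

```text
5.45 [0.44552396 0.06025309 0.16498532] [-1.57072978e+00 -1.75349634e-03 -2.75413487e+00]
step [0.51116713 0.0846047  0.04      ] top [0.51133576 0.08507382 0.07      ]
[[563.13116  149.74722 ]
 [583.8628    44.235203]
 [459.371     19.99225 ]
 [439.50323  125.44848 ]] [511.46704  84.85579] [np.float32(11.119595), np.float32(11.0196), np.float32(101.1162), np.float32(100.66936)] [np.float32(125.99323), np.float32(126.83031), np.float32(107.52947), np.float32(107.31144)]
key 11.321701181445421 0.03358215131484389 [0.51017109 0.0840628  0.04      ]
post in tool [-0.07019717  0.12486257  0.00224755  1.        ]
0.68 [457.1, 189.9] [ 0.52208331 -0.16830342  0.018     ]
```

View pics/c7.png

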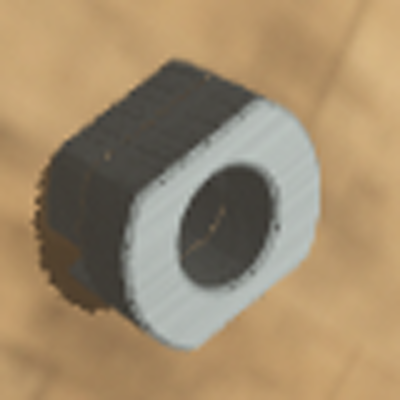

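```bash
python3 -m creep '-.04 0 0 0 0 0 0;-.072 0 .001 0 0 0 0;-.072 .03 .001 0 0 0 0;-.072 .055 .001 0 0 0 0;-.072 .055 .001 0 0 0 0';python3 - <<'E'
from rig import robot
from ov import *
s=robot.get_state();p=robot.get_image("wrist");T=tool(s)@p["hand_eye"];print(s["t"],s["tcp_pos"],s["tcp_rot"],s["force"])
v=p["color"][:,:,::-1].copy()
cv2.imwrite("pics/w8.png",np.hstack([np.clip(cv2.resize(v[150:340,160:350],None,fx=4,fy=4,interpolation=2).astype(float)*1.6+15,0,255)])[:600])
E
```

```text
t: 6.18
tcp_pos: [0.5115, 0.0869, 0.1089]
tcp_rot: [-1.572, -0.005, -2.753]
force: [-0.5, 0.6, -2.4]
gripper_width: 0.0621
6.175 [0.51148202 0.08686812 0.10891966] [-1.57152265 -0.00474088 -2.75319065] [-0.48133384  0.59956402 -2.39038871][ WARN:0@1.488] global loadsave.cpp:1063 imwrite_ Unsupported depth image for selected encoder is fallbacked to CV_8U.
```

View pics/w8.png

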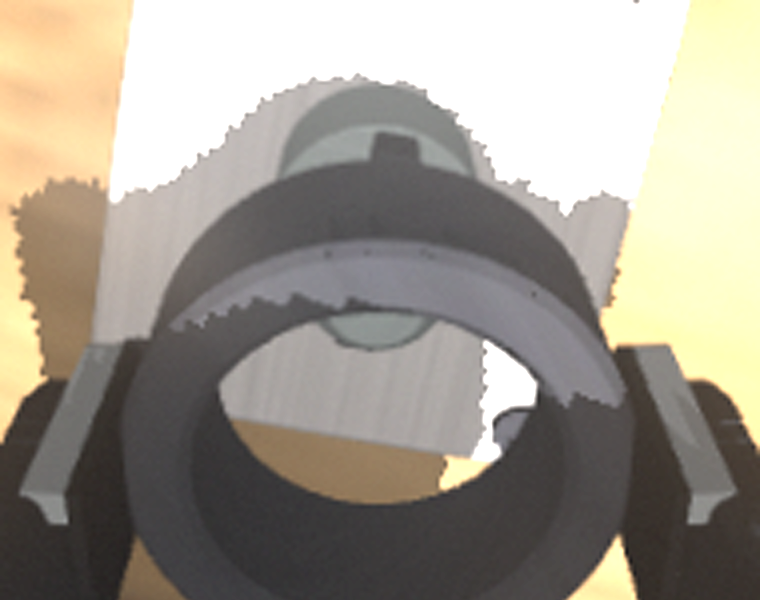

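Run:
```python
from rig import robot
from ov import *
s=robot.get_state();p=robot.get_image("wrist");T=tool(s)@p["hand_eye"];Ti=np.linalg.inv(tool(s)); print(s["tcp_pos"])
px=lambda x,y:(160+x/4-.5,150+y/4-.5)
for q,z in [((380,122),.04),((378,84),.012),((283,170),.04),((474,170),.04),((375,350),.067),((375,350),.07)]: print(q,z,(Ti@np.append(atz(p,px(*q),z,T),1))[:3].round(4))
# ring bottom far outer edge & bore near edge
for c in [(.0025,.0015,-.009),(0,0,-.0135)]:
    print(c,(ringpts(p,c[0],c[1],c[2]+.03,.023)[[0,45]]-[159.5,149.5])*4,(ringpts(p,c[0],c[1],c[2]+.03,.032)[[45]]-[159.5,149.5])*4,(ringpts(p,c[0],c[1],c[2],.023)[45]-[159.5,149.5])*4)
```

```text
[0.51258069 0.08735673 0.11027896]
(380, 122) 0.04 [-0.0193  0.0702  0.0016]
(378, 84) 0.012 [-0.0185  0.0982  0.0013]
(283, 170) 0.04 [-0.0102  0.0703 -0.0158]
(474, 170) 0.04 [-0.0103  0.0703  0.0185]
(375, 350) 0.067 [0.0117 0.0433 0.0008]
(375, 350) 0.07 [0.0101 0.0403 0.0008]
(0.0025, 0.0015, -0.009) [[378.97558714 495.62240377]
 [373.42097523 220.25979239]] [[371.02385809 158.41254981]] [372.31014811 318.61657904]
(0, 0, -0.0135) [[368.97695323 499.29105264]
 [362.00096697 215.52128565]] [[359.30370423 151.55612046]] [358.42272345 316.72753953]
```

```bash
python3 -m creep '-.0015 .012 0 0 0 0 0;-.0015 .024 0 0 0 0 0;-.0015 .034 0 0 0 0 0;-.0015 .034 0 0 0 0 0;-.0015 .034 0 0 0 0 0';python3 - <<'E'
from rig import robot
from ov import *
s=robot.get_state();p=robot.get_image("wrist");T=tool(s)@p["hand_eye"];print(s["t"],s["tcp_pos"],s["tcp_rot"],s["force"])
v=p["color"][:,:,::-1].copy();cv2.imwrite("pics/w9r.png",v)
cv2.imwrite("pics/w9.png",np.clip(cv2.resize(v[150:300,160:350],None,fx=4,fy=4,interpolation=2).astype(float)*1.6+15,0,255).astype(np.uint8))
E
```

```text
t: 6.9
tcp_pos: [0.5144, 0.0889, 0.0768]
tcp_rot: [-1.571, 0.0, -2.752]
force: [-0.5, -0.3, -2.5]
gripper_width: 0.0622
6.9 [0.5144332  0.08885415 0.07676806] [-1.57073089e+00  2.59011495e-04 -2.75166101e+00] [-0.46312291 -0.34142496 -2.51190968]
```

View pics/w9.png

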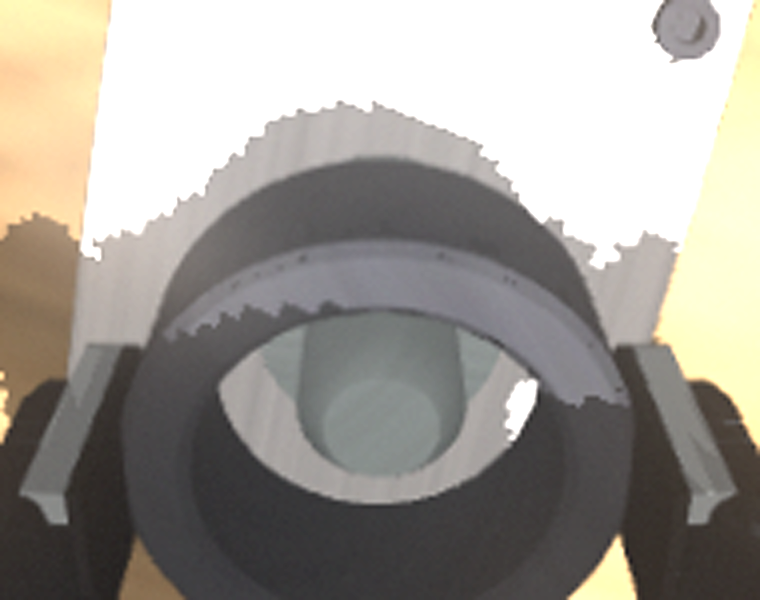

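Run:
```python
from rig import robot
from ov import *
from scipy.optimize import least_squares
s=robot.get_state();p=robot.get_image("wrist");T=tool(s)@p["hand_eye"];Ti=np.linalg.inv(tool(s)); print(s["tcp_pos"])
px=lambda x,y:np.array((160+x/4-.5,150+y/4-.5))
f=lambda q,z:(Ti@np.append(atz(p,px(*q),z,T),1))[:3].round(4)
print("top face ctr",f((381,427),.07),"near edge",f((381,475),.066),"L",f((298,405),.066),"R",f((467,405),.066))
pts={(0,.032):[(380,240),(124,430),(632,430)],(0,.023):[(375,310),(192,450),(565,450)],(1,.023):[(378,505),(540,385),(217,385),(300,475),(470,475)],(1,.032):[(370,157),(580,260),(200,225)]}
def res(v):
    e=[]
    for (k,r),P in pts.items():
        c=ringpts(p,v[0],v[1],v[2]+.03*k,r,1441)
        for q in P: e.append(np.hypot(*(c-px(*q)).T).min())
    return e
r=least_squares(res,[0.002,0.001,-.01],x_scale=.001,diff_step=1e-3);print(r.x,np.round(r.fun,1))
```

```text
[0.51453505 0.08888565 0.07695174]
top face ctr [0.0041 0.0069 0.0017] near edge [0.0147 0.0109 0.0018] L [ 0.0031  0.0109 -0.0097] R [0.0031 0.011  0.0136]
[ 0.00110523  0.00141323 -0.01118829] [0.6 1.5 1.7 1.5 0.4 0.4 2.1 1.1 1.2 0.8 0.8 0.8 0.7 1.2]
```

```bash
python3 -m creep '.002 .004 0 0 0 0 0;.002 .012 0 0 0 0 0;.002 .018 0 0 0 0 0;.002 .018 0 0 0 0 0';python3 - <<'E'
from rig import robot
from ov import *
s=robot.get_state();p=robot.get_image("wrist");T=tool(s)@p["hand_eye"];print(s["t"],s["tcp_pos"],s["tcp_rot"],s["force"])
v=p["color"][:,:,::-1].copy()
cv2.imwrite("pics/w10.png",np.clip(cv2.resize(v[150:300,160:350],None,fx=4,fy=4,interpolation=2).astype(float)*1.6+15,0,255).astype(np.uint8))
E
```

```text
t: 7.5
tcp_pos: [0.5119, 0.0879, 0.058]
tcp_rot: [-1.571, -0.001, -2.752]
force: [0.2, -0.4, -1.6]
gripper_width: 0.0622
7.5 [0.51192068 0.08787723 0.05795992] [-1.57106278e+00 -1.49750031e-03 -2.75171579e+00] [ 0.15745348 -0.40310778 -1.60969918]
```

View pics/w10.png

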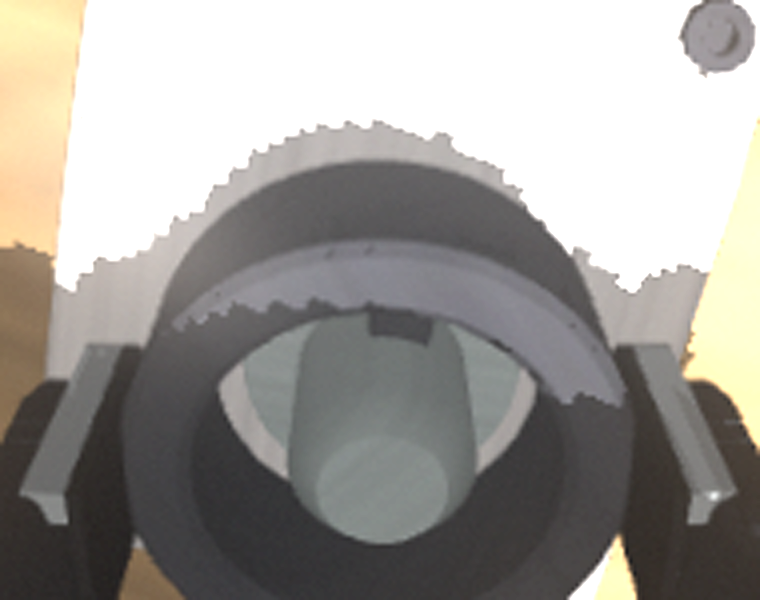

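```bash
python3 -m creep '0 .006 .0007 0 0 0 0;0 .012 .0007 0 0 0 0;0 .018 .0007 0 0 0 0;0 .022 .0007 0 0 0 0;0 .022 .0007 0 0 0 0'; python3 -m creep '0 .002 0 0 0 0 0;0 .002 0 0 0 0 0'
```

```text
t: 8.18
tcp_pos: [0.5124, 0.0873, 0.0363]
tcp_rot: [-1.571, -0.001, -2.752]
force: [-0.1, -0.0, -2.3]
gripper_width: 0.062
t: 8.43
tcp_pos: [0.5127, 0.0873, 0.0347]
tcp_rot: [-1.571, 0.0, -2.752]
force: [0.2, 0.5, -1.7]
gripper_width: 0.0621
```

```bash
python3 -m creep '0 .002 0 0 0 0 0;0 .002 0 0 0 0 0'
python3 - <<'E'
from rig import robot
from ov import *
s=robot.get_state();p=robot.get_image("wrist");print(s["t"],s["tcp_pos"],s["force"])
v=p["color"][:,:,::-1].copy()
cv2.imwrite("pics/w11.png",np.clip(cv2.resize(v[150:300,160:350],None,fx=4,fy=4,interpolation=2).astype(float)*1.6+15,0,255).astype(np.uint8))
E
```

```text
t: 8.68
tcp_pos: [0.5126, 0.0873, 0.0326]
tcp_rot: [-1.571, -0.0, -2.752]
force: [-0.4, 0.8, -2.0]
gripper_width: 0.062
8.675 [0.51259787 0.08727627 0.03263149] [-0.4111354   0.82325241 -2.04927399]
```

View pics/w11.png

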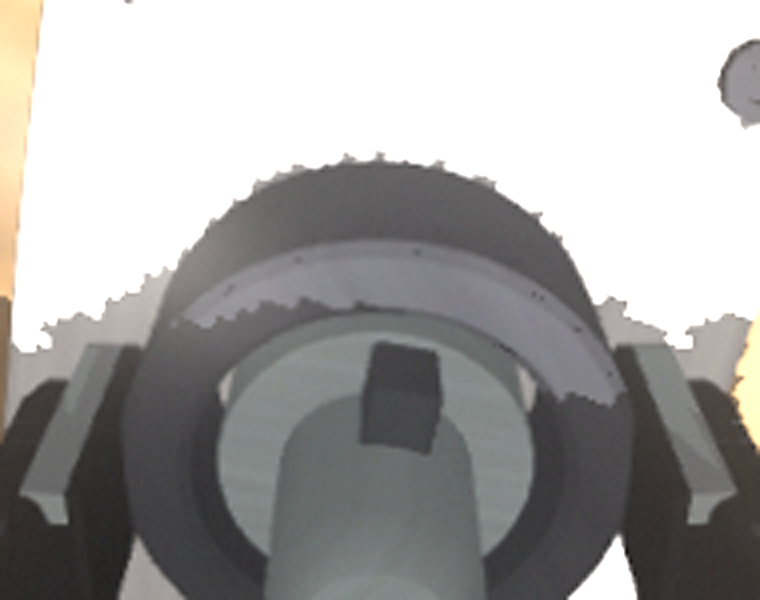

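The ring is well centred round the thick post, with gaps on both sides. I'll creep down until the force shows contact with the plate.

```bash
python3 -m creep '0 .003 0 0 0 0 0;0 .003 0 0 0 0 0';python3 -m creep '0 .001 0 0 0 0 0;0 .001 0 0 0 0 0'
```

```text
t: 8.98
tcp_pos: [0.5129, 0.0874, 0.0298]
tcp_rot: [-1.571, 0.0, -2.752]
force: [-0.3, 0.4, -0.1]
gripper_width: 0.062
t: 9.22
tcp_pos: [0.5129, 0.0874, 0.0297]
tcp_rot: [-1.57, 0.0, -2.752]
force: [-3.4, -1.0, 7.1]
gripper_width: 0.0622
```

```bash
python3 -m creep '0 .001 0 0 0 0 0;0 .001 0 0 0 0 0';python3 -m creep '0 .001 0 0 0 0 0;0 .001 0 0 0 0 0'
```

```text
t: 9.48
tcp_pos: [0.5129, 0.0874, 0.0297]
tcp_rot: [-1.57, 0.0, -2.752]
force: [-5.7, -0.8, 17.2]
gripper_width: 0.0621
t: 9.72
tcp_pos: [0.513, 0.0874, 0.0296]
tcp_rot: [-1.569, 0.0, -2.752]
force: [-8.1, -2.0, 25.8]
gripper_width: 0.0618
```

```bash
python3 -m creep '0 -.0025 0 0 0 0 0;0 -.0025 0 0 0 0 1;0 -.0025 0 0 0 0 1;0 -.0025 0 0 0 0 1;0 -.0025 0 0 0 0 1'; python3 -m creep '0 -.03 0 0 0 0 1;0 -.09 0 0 0 0 1;0 -.14 0 0 0 0 1;0 -.14 0 0 0 0 1';python3 - <<'E'
from rig import robot
from ov import *
s=robot.get_state();p=robot.get_image("wrist");T=tool(s)@p["hand_eye"];print(s["t"],s["tcp_pos"],s["tcp_rot"],s["joint_pos"].round(2))
v=p["color"][:,:,::-1].copy();cv2.imwrite("pics/w12.png",v)
th=np.radians(-122-0)
for ang in(58,):
    # jaw axis along collar y at ang
    for a in(ang,ang-180):
        Rt=R.from_euler('xyz',[-np.pi/2,0,np.radians(a-90)]).as_matrix(); print(a,delta(s,[.5215,-.166,.16],Rt))
E
```

```text
t: 10.35
tcp_pos: [0.5127, 0.0873, 0.029]
tcp_rot: [-1.571, -0.0, -2.752]
force: [-0.3, 0.1, 1.2]
gripper_width: 0.0853
t: 10.85
tcp_pos: [0.5153, 0.0881, 0.1732]
tcp_rot: [-1.569, 0.009, -2.752]
force: [-0.4, -0.3, -1.0]
gripper_width: 0.0856
10.85 [0.51534821 0.08809958 0.17323634] [-1.56867229  0.00872972 -2.75201052] [ 0.06  0.32 -0.38  1.96  0.15  0.88 -1.58]
58 (array([0.0909, 0.0129, 0.2374]), array([-0.01076954, -2.19349683, -0.00258272]))
-122 (array([0.0909, 0.0129, 0.2374]), array([ 0.00217578,  0.94807164, -0.00907267]))
```

View pics/w12.png

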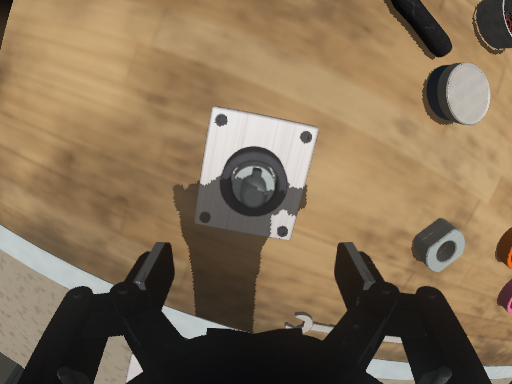

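```bash
python3 -m creep '.018 0 .05 0 .18 0 1;.036 0 .1 0 .36 0 1;.055 0 .15 0 .54 0 1;.073 0 .2 0 .72 0 1;.09 .005 .237 0 .9 0 1'; python3 -m creep '0 .005 0 0 .048 0 1;0 .005 0 0 .048 0 1;0 .005 0 0 .048 0 1';python3 - <<'E'
from rig import robot
from ov import *
s=robot.get_state();p=robot.get_image("wrist");T=tool(s)@p["hand_eye"];print(s["t"],s["tcp_pos"],s["tcp_rot"],s["joint_pos"].round(2),s["qvel"].round(2))
v=p["color"][:,:,::-1].copy();cv2.imwrite("pics/w13r.png",v)
c=np.array([.5215,-.166]);a=np.radians(58)
cv2.imwrite("pics/w13.png",cv2.resize(v[80:280,150:400],None,fx=3.2,fy=3,interpolation=2)[:600])
g=v.min(2); print(np.load if 0 else "")
E
```

```text
t: 11.52
tcp_pos: [0.5184, -0.1686, 0.1625]
tcp_rot: [-1.569, -0.002, 2.624]
force: [-0.1, 1.2, 0.1]
gripper_width: 0.0853
t: 11.9
tcp_pos: [0.5191, -0.1652, 0.1583]
tcp_rot: [-1.57, -0.002, 2.586]
force: [-0.1, 0.4, -0.7]
gripper_width: 0.0854
11.9 [ 0.51912365 -0.16515048  0.15831096] [-1.57044697e+00 -1.81293954e-03  2.58556189e+00] [ 0.3   0.35 -0.09  1.93  0.04  0.86 -1.93] [-0.   -0.01 -0.   -0.01  0.    0.   -0.  ]
```

View pics/w13r.png

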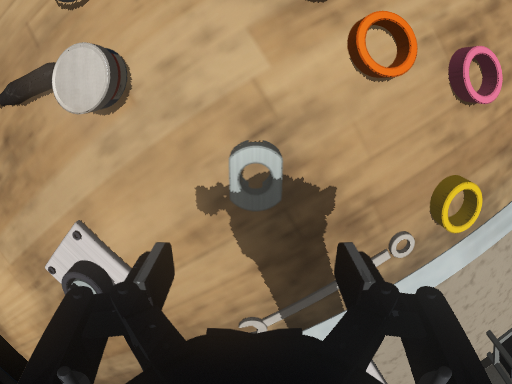

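Run:
```python
from rig import robot
from ov import *
s=robot.get_state();p=robot.get_image("wrist");T=tool(s)@p["hand_eye"];Ti=np.linalg.inv(tool(s))
v=p["color"][:,:,::-1].copy()
f=6;x0,y0=210,130
a=np.clip(cv2.resize(v[y0:y0+95,x0:x0+95],None,fx=f,fy=f,interpolation=2).astype(float)*1.4,0,255).astype(np.uint8)
def outl(cx,cz,y):  # tool-frame, flats facing +-z
    t=np.linspace(0,2*np.pi,361);X=.031*np.cos(t);Z=np.clip(.031*np.sin(t),-.024,.024)
    return np.array([proj(p,np.array([cx+x,y,cz+z]),p["hand_eye"]) for x,z in zip(X,Z)])
h=s["tcp_pos"][2]
for y,c in((h-.036,(0,255,0)),(h,(0,0,255))):
    for q in (outl(0,0.0015,y),ringpts(p,0,0.0015,y,.015)): cv2.polylines(a,[((q-[x0,y0]+.5)*f).round().astype(int)],1,c)
cv2.imwrite("pics/w14.png",a);print(s["tcp_pos"],s["t"])
```

```text
[ 0.51935827 -0.165197    0.15868535] 11.95
```

View pics/w14.png

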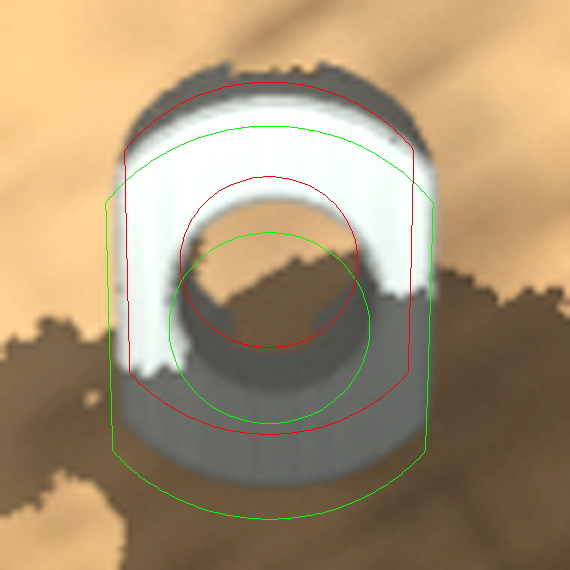

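```bash
python3 -m creep '-.0035 .04 .0005 0 0 0 1;-.0035 .08 .0005 0 0 0 1;-.0035 .115 .0005 0 0 0 1;-.0035 .1385 .0005 0 0 0 1;-.0035 .1385 .0005 0 0 0 1';python3 - <<'E'
from rig import robot
from ov import *
s=robot.get_state();p=robot.get_image("wrist");print(s["t"],s["tcp_pos"],s["tcp_rot"],s["force"])
v=p["color"][:,:,::-1].copy()
f=4;x0,y0=150,150
a=cv2.resize(v[y0:y0+150,x0:x0+200],None,fx=f,fy=f,interpolation=2)
h=s["tcp_pos"][2]
for y,c in((h-.036,(0,255,0)),):
    for q in (ringpts(p,0,0.0015,y,.031),ringpts(p,0,0.0015,y+.006,.031),ringpts(p,0,0.0015,y,.015)): cv2.polylines(a,[((q-[x0,y0]+.5)*f).round().astype(int)],1,c)
cv2.imwrite("pics/w15.png",a)
E
```

```text
t: 12.62
tcp_pos: [0.5211, -0.1675, 0.0193]
tcp_rot: [-1.57, -0.004, 2.585]
force: [-0.6, -0.4, 0.1]
gripper_width: 0.0855
12.625 [ 0.52106876 -0.16753532  0.01928038] [-1.56986681 -0.00358623  2.58456888] [-0.615197   -0.393302    0.10953987]
```

View pics/w15.png

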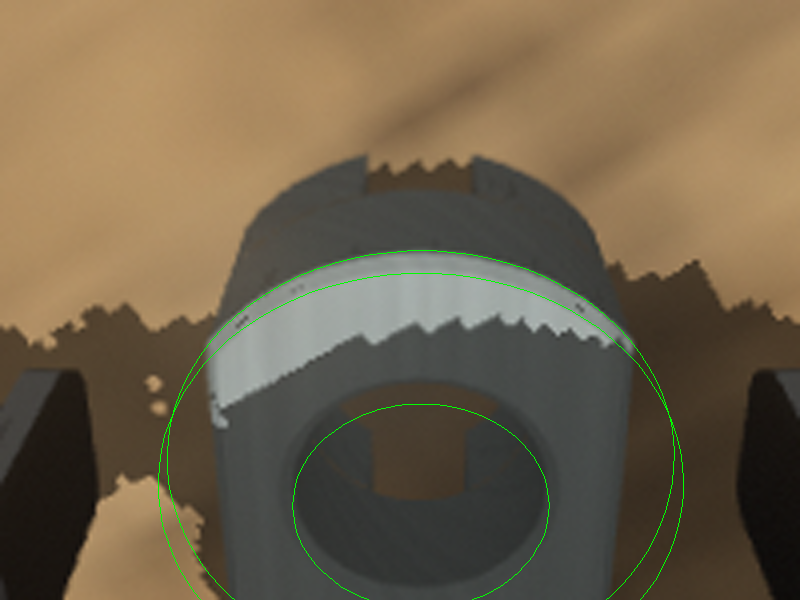

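The collar's slot (columns 370–470 of the crop) runs along tool x and the flats face the pads, so I'll grip and lift.

```bash
python3 -m creep '0 0 0 0 0 0 0;0 0 0 0 0 0 0;0 0 0 0 0 0 0;0 0 0 0 0 0 0;0 0 0 0 0 0 0'; python3 -m creep '0 -.03 0 0 0 0 0;0 -.07 0 0 0 0 0;0 -.11 0 0 0 0 0;0 -.15 0 0 0 0 0;0 -.15 0 0 0 0 0';python3 - <<'E'
from rig import robot
from ov import *
p=robot.get_image("wrist");s=robot.get_state();print(s["t"],s["tcp_pos"],s["tcp_rot"],s["force"],s["gripper_width"])
cv2.imwrite("pics/w16.png",p["color"][:,:,::-1])
Rt=R.from_euler('xyz',[-np.pi/2,0,np.radians(11.1-180)]).as_matrix(); print(delta(s,[.5125,.088,.17],Rt))
E
```

```text
t: 13.3
tcp_pos: [0.5231, -0.1687, 0.0222]
tcp_rot: [-1.571, 0.002, 2.583]
force: [-0.7, 0.8, 6.3]
gripper_width: 0.047
t: 13.92
tcp_pos: [0.5241, -0.1689, 0.1741]
tcp_rot: [-1.573, 0.007, 2.583]
force: [-0.1, 0.4, -3.1]
gripper_width: 0.047
13.975 [ 0.52251353 -0.16848042  0.17185887] [-1.57147086e+00  2.55540765e-03  2.58336750e+00] [ 0.12378324 -0.44424536 -3.0699341 ] 0.04679626698427756
(array([ 0.1444,  0.0016, -0.2122]), array([-3.18336910e-04, -7.51955394e-01, -2.68745461e-03]))
```

View pics/w16.png

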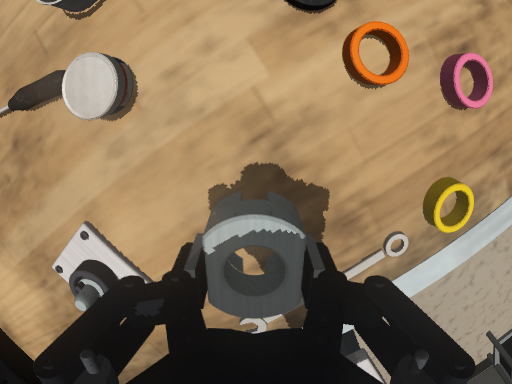

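```bash
python3 -m creep '.039 0 -.033 0 -.15 0 0;.078 0 -.066 0 -.3 0 0;.117 0 -.099 0 -.45 0 0;.156 0 -.131 0 -.6 0 0;.196 0 -.164 0 -.752 0 0'; python3 -m creep '0 0 0 0 0 0 0;0 0 0 0 0 0 0;0 0 0 0 0 0 0';python3 - <<'E'
from rig import robot
from ov import *
s=robot.get_state();p=robot.get_image("wrist");print(s["t"],s["tcp_pos"],s["tcp_rot"],s["qvel"].round(3),s["joint_pos"].round(2))
v=p["color"][:,:,::-1];cv2.imwrite("pics/w17r.png",v)
cv2.imwrite("pics/w17.png",np.hstack([cv2.resize(v[20:170,180:330],None,fx=2.6*1,fy=2.6,interpolation=2),np.clip(cv2.resize(v[180:330,180:330],None,fx=2.6,fy=2.6,interpolation=2)*1.5,0,255).astype(np.uint8)]))
E
```

```text
t: 14.6
tcp_pos: [0.4408, 0.0756, 0.1692]
tcp_rot: [-1.571, -0.003, -2.943]
force: [0.7, 0.3, -2.3]
gripper_width: 0.047
t: 14.98
tcp_pos: [0.4428, 0.0731, 0.17]
tcp_rot: [-1.57, -0.001, -2.951]
force: [-0.4, -0.6, -3.0]
gripper_width: 0.0466
14.975 [0.44279269 0.07306407 0.17002725] [-1.57044496e+00 -1.40090346e-03 -2.95078484e+00] [ 0.003 -0.005 -0.003 -0.005 -0.004 -0.001  0.001] [ 0.06  0.21 -0.36  2.11  0.1   0.84 -1.74]
```

View pics/w17.png

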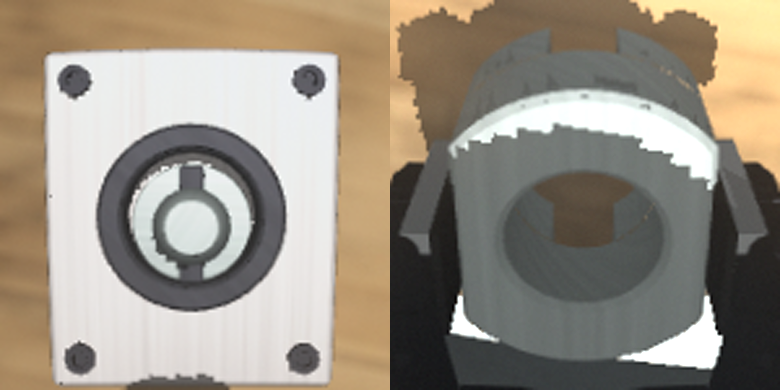

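View pics/w17r.png

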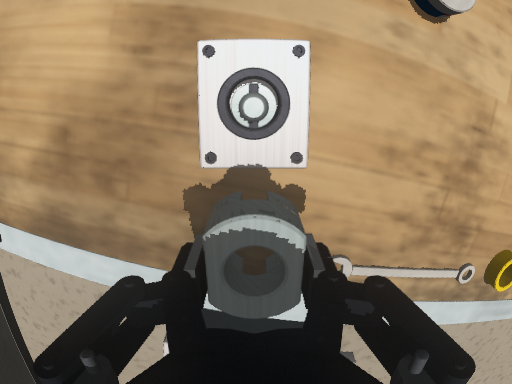

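Run:
```python
from rig import robot
from ov import *
import copy
s=robot.get_state();p0=robot.get_image("wrist");Ti=np.linalg.inv(tool(s));h=s["tcp_pos"][2]
R_=lambda x,y:np.array((180+(x-390)/2.6-.5,180+y/2.6-.5)); L_=lambda x,y:np.array((180+x/2.6-.5,20+y/2.6-.5))
for fs in(1,.974):
    p=dict(p0);K=p0["intrinsics"].copy();K[0,0]*=fs;K[1,1]*=fs;p["intrinsics"]=K
    I=np.eye(4)
    def aty(q,y):
        o,d=ray(p,q,p["hand_eye"]); return (o+d*(y-o[1])/d[1])
    print("fs",fs)
    t=-.0138;b=.0222
    print(" collar x: bore top far/near",aty(R_(583,170),t)[0]+.015,aty(R_(583,300),t)[0]-.015," outer far/near",aty(R_(585,90),t)[0]+.031,aty(R_(585,360),t)[0]-.031,"bottom bore near",aty(R_(583,247),b)[0]-.015)
    print(" z: flats",(aty(R_(456,230),t)[2],aty(R_(718,230),t)[2]),"slot",(aty(R_(553,205),b)[2]+aty(R_(613,205),b)[2])/2)
    # post
    ys=h-.04;yr=h-.042;yp=h-.012
    q=[aty(L_(191,158),ys),aty(L_(191,282),ys)];print(" step far/near x",q[0][0]+.02,q[1][0]-.02," L/R z",aty(L_(130,222),ys)[2],aty(L_(254,222),ys)[2])
    print(" ring far/near",aty(L_(191,124),yr)[0]+.032,aty(L_(191,311),yr)[0]-.032, aty(L_(97,217),yr)[2],aty(L_(286,217),yr)[2])
    print(" plate",[aty(L_(*c),yp)[[0,2]].round(4) for c in((46,55),(337,55),(335,385),(53,385))])
    print(" posttop",aty(L_(191.5,228),h-.07))
```

```text
fs 1
 collar x: bore top far/near -0.00018731213809157488 -0.0010065717365624754  outer far/near 0.000602262208456647 -0.0007307500625299834 bottom bore near 0.011955450393096076
 z: flats (np.float64(-0.021884116910086963), np.float64(0.02595547455353721)) slot 0.0012511023222148711
 step far/near x -0.07082788540904475 -0.06880952441767191  L/R z -0.019993378171448643 0.021445940889132663
 ring far/near -0.0701810697622341 -0.07114526416864653 -0.030837331273007095 0.03195241406910625
 plate [array([-0.1324, -0.0531]), array([-0.1323,  0.0539]), array([-0.0055,  0.0565]), array([-0.0054, -0.0536])]
 posttop [-0.06890803  0.10018914  0.00066436]
fs 0.974
 collar x: bore top far/near 0.0006201081505329276 0.0009043770576309812  outer far/near 0.0009415175401938439 0.0019424163118506865 bottom bore near 0.013775740944601322
 z: flats (np.float64(-0.02262306769220485), np.float64(0.026738379037298463)) slot 0.0012481251300704255
 step far/near x -0.07333308945508991 -0.07021591982350184  L/R z -0.020541513403394787 0.02196480902723808
 ring far/near -0.07298648371918257 -0.07229014258408537 -0.031670080908001094 0.03274635002249113
 plate [array([-0.1364, -0.0546]), array([-0.1364,  0.0554]), array([-0.006,  0.058]), array([-0.0059, -0.0551])]
 posttop [-0.07056866  0.10018914  0.00064793]
```

```bash
python3 -m creep '-.04 0 -.0008 0 0 0 0;-.071 .005 -.0008 0 0 0 0;-.071 .035 -.0008 0 0 0 0;-.071 .055 -.0008 0 0 0 0;-.071 .055 -.0008 0 0 0 0';python3 - <<'E'
from rig import robot
from ov import *
s=robot.get_state();p=robot.get_image("wrist");print(s["t"],s["tcp_pos"],s["tcp_rot"],s["force"])
v=p["color"][:,:,::-1]
cv2.imwrite("pics/w18.png",np.clip(cv2.resize(v[150:300,160:350],None,fx=4,fy=4,interpolation=2)*1.4+10,0,255).astype(np.uint8))
E
```

```text
t: 15.7
tcp_pos: [0.5113, 0.0879, 0.1141]
tcp_rot: [-1.571, -0.004, -2.949]
force: [-0.2, 0.1, -1.3]
gripper_width: 0.0468
15.7 [0.51130451 0.0879207  0.11412108] [-1.57061938 -0.00406673 -2.94918278] [-0.22384437  0.09789079 -1.28787971]
```

View pics/w18.png

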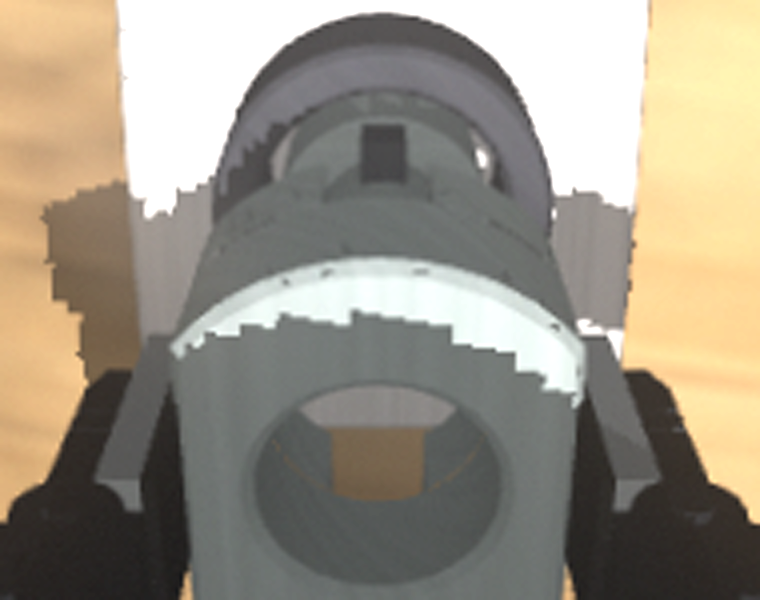

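```bash
python3 -m creep '0 .008 .0006 0 0 0 0;0 .016 .0006 0 0 0 0;0 .016 .0006 0 0 0 0;0 .016 .0006 0 0 0 0';python3 - <<'E'
from rig import robot
from ov import *
s=robot.get_state();p=robot.get_image("wrist");print(s["t"],s["tcp_pos"],s["tcp_rot"],s["force"])
v=p["color"][:,:,::-1]
cv2.imwrite("pics/w19.png",np.clip(cv2.resize(v[150:300,160:350],None,fx=4,fy=4,interpolation=2)*1.4+10,0,255).astype(np.uint8))
# where the post top (r=.012@.066/.07) should appear if centred with collar at tool x0
h=s["tcp_pos"][2]
for x0 in(-.002,0,.002):
    print(x0,[((np.array(proj(p,np.array([x0+r,h-z,.0014]),p["hand_eye"]))-[159.5,149.5])*4).round() for r,z in((.012,.066),(.01,.07),(-.01,.07),(0.02,.04))])
E
```

```text
t: 16.25
tcp_pos: [0.5126, 0.0885, 0.0999]
tcp_rot: [-1.571, 0.0, -2.948]
force: [0.0, -0.8, -2.6]
gripper_width: 0.0468
16.25 [0.51257895 0.08849541 0.09986768] [-1.57077789e+00  3.87552112e-04 -2.94773750e+00] [ 0.02637803 -0.78411962 -2.57879445]
-0.002 [array([378., 370.]), array([378., 371.]), array([378., 253.]), array([378., 338.])]
0 [array([378., 381.]), array([378., 382.]), array([378., 265.]), array([378., 348.])]
0.002 [array([378., 392.]), array([378., 394.]), array([378., 277.]), array([378., 358.])]
```

View pics/w19.png

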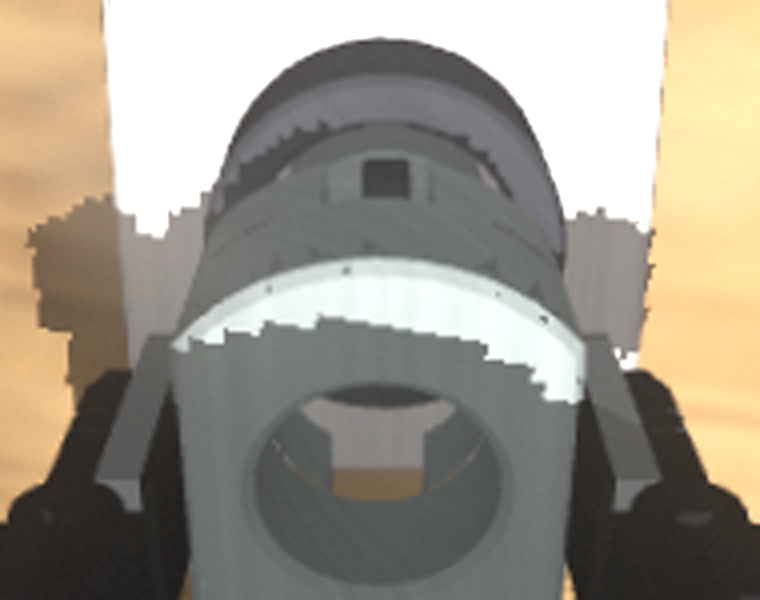

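```bash
python3 -m creep '0 .003 .001 0 0 0 0;0 .003 .001 0 0 0 0;0 .003 .001 0 0 0 0';python3 - <<'E'
from rig import robot
from ov import *
s=robot.get_state();p=robot.get_image("wrist");print(s["t"],s["tcp_pos"],s["tcp_rot"],s["force"])
v=p["color"][:,:,::-1]
cv2.imwrite("pics/w20.png",np.clip(cv2.resize(v[150:300,160:350],None,fx=4,fy=4,interpolation=2)*1.4+10,0,255).astype(np.uint8))
h=s["tcp_pos"][2]
for x0 in(-.003,-.001,.001,.003):
    print(x0,[((np.array(proj(p,np.array([x0+r,h-z,.0014]),p["hand_eye"]))-[159.5,149.5])*4).round()[1] for r,z in((-.019,.052),(-.019,.04),(-.032,.042),(-.02,.04))])
for y in(.0,.003): print(((ringpts(p,0,.0014,-.0138+y,.015)[[0,45]]-[159.5,149.5])*4).round(),((ringpts(p,0,.0014,-.0138+y,.031)[[45]]-[159.5,149.5])*4).round())
E
```

```text
t: 16.68
tcp_pos: [0.5127, 0.0874, 0.0967]
tcp_rot: [-1.571, 0.0, -2.948]
force: [0.8, -0.4, -1.2]
gripper_width: 0.047
16.675 [0.51265438 0.08741326 0.09670458] [-1.57073496e+00  2.97800946e-05 -2.94784133e+00] [ 0.80612322 -0.38345533 -1.17778411]
-0.003 [np.float64(156.0), np.float64(132.0), np.float64(59.0), np.float64(126.0)]
-0.001 [np.float64(168.0), np.float64(144.0), np.float64(71.0), np.float64(138.0)]
0.001 [np.float64(180.0), np.float64(155.0), np.float64(83.0), np.float64(149.0)]
0.003 [np.float64(192.0), np.float64(166.0), np.float64(95.0), np.float64(161.0)]
[[378. 588.]
 [373. 383.]] [[368. 253.]]
[[378. 573.]
 [373. 370.]] [[368. 242.]]
```

View pics/w20.png

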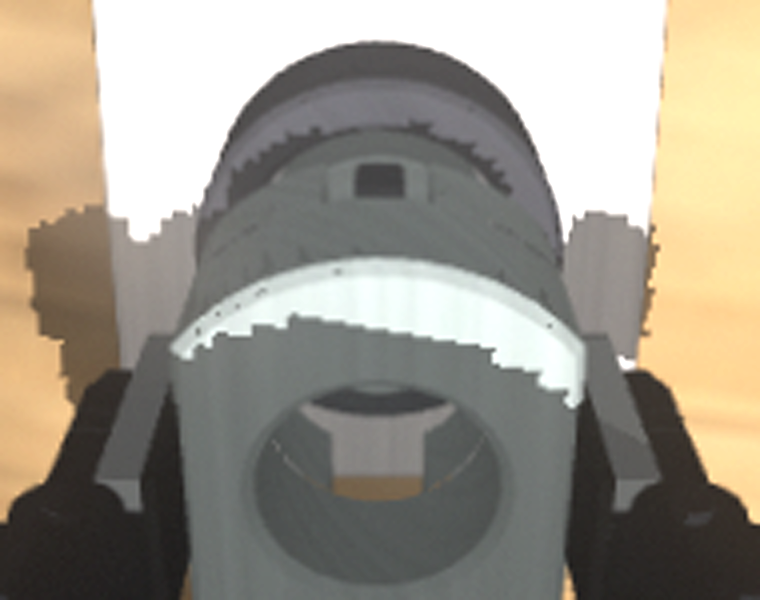

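```bash
python3 -m creep '0 .005 0 0 0 0 0;0 .01 0 0 0 0 0;0 .014 0 0 0 0 0;0 .014 0 0 0 0 0;0 .014 0 0 0 0 0';python3 - <<'E'
from rig import robot
from ov import *
s=robot.get_state();p=robot.get_image("wrist");print(s["t"],s["tcp_pos"],s["tcp_rot"],s["force"])
v=p["color"][:,:,::-1]
cv2.imwrite("pics/w21.png",np.clip(cv2.resize(v[150:300,160:350],None,fx=4,fy=4,interpolation=2)*1.4+10,0,255).astype(np.uint8))
E
```

```text
t: 17.35
tcp_pos: [0.5127, 0.0875, 0.0827]
tcp_rot: [-1.571, 0.0, -2.948]
force: [-0.5, -1.0, -2.4]
gripper_width: 0.0469
17.35 [0.51273865 0.08749981 0.08271602] [-1.57076100e+00  1.54282216e-04 -2.94769750e+00] [-0.46212169 -0.97876456 -2.36766552]
```

View pics/w21.png

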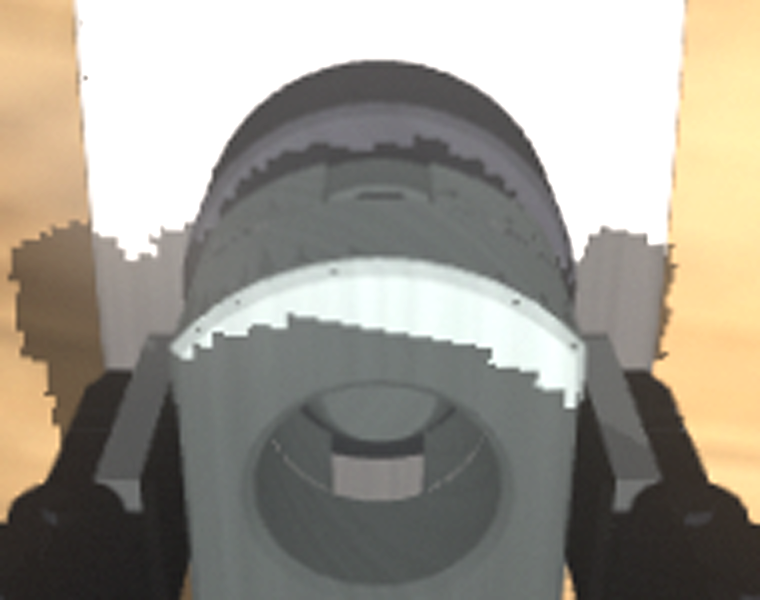

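```bash
python3 -m creep '0 .004 0 0 0 0 0;0 .008 0 0 0 0 0;0 .011 0 0 0 0 0;0 .011 0 0 0 0 0';python3 - <<'E'
from rig import robot
from ov import *
s=robot.get_state();p=robot.get_image("wrist");print(s["t"],s["tcp_pos"],s["tcp_rot"],s["force"])
v=p["color"][:,:,::-1]
cv2.imwrite("pics/w22.png",np.clip(cv2.resize(v[150:300,160:350],None,fx=4,fy=4,interpolation=2)*1.4+10,0,255).astype(np.uint8))
E
```

```text
t: 17.9
tcp_pos: [0.5124, 0.0874, 0.0714]
tcp_rot: [-1.571, -0.001, -2.948]
force: [0.3, -0.4, -3.1]
gripper_width: 0.0467
17.9 [0.5124137  0.08736255 0.07135161] [-1.57073452e+00 -6.76296723e-04 -2.94780625e+00] [ 0.3486938  -0.38071439 -3.09009463]
```

View pics/w22.png

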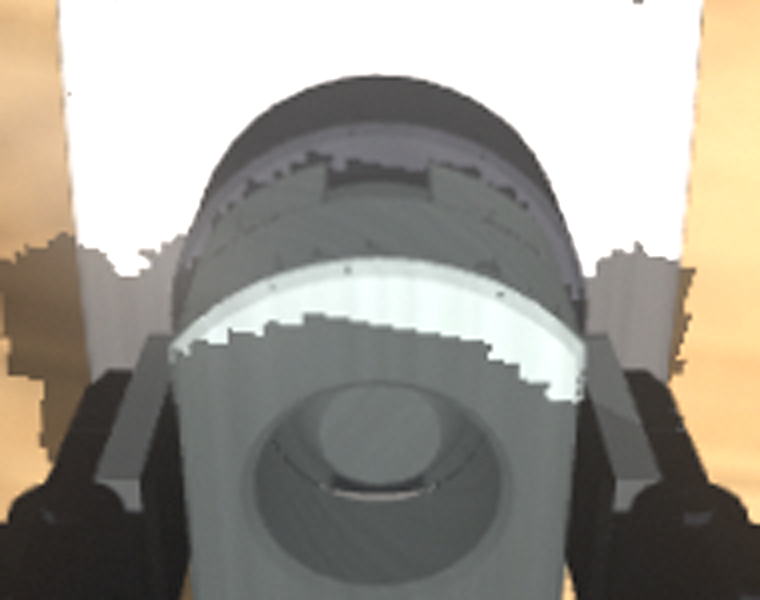

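```bash
python3 -m creep '0 .003 0 0 0 0 0;0 .005 0 0 0 0 0;0 .005 0 0 0 0 0';python3 -m creep '0 .001 0 0 0 0 0;0 .001 0 0 0 0 0'; python3 -m creep '0 .001 0 0 0 0 0;0 .001 0 0 0 0 0'
```

```text
t: 18.32
tcp_pos: [0.5125, 0.0874, 0.0665]
tcp_rot: [-1.571, -0.0, -2.948]
force: [-0.6, 1.1, -1.8]
gripper_width: 0.0463
t: 18.58
tcp_pos: [0.5127, 0.0874, 0.0657]
tcp_rot: [-1.571, 0.0, -2.948]
force: [0.3, -0.5, -2.1]
gripper_width: 0.0468
t: 18.82
tcp_pos: [0.5126, 0.0874, 0.0647]
tcp_rot: [-1.571, -0.0, -2.948]
force: [0.1, 0.0, -2.1]
gripper_width: 0.0465
```

```bash
python3 -m creep '0 .001 0 0 0 0 0;0 .001 0 0 0 0 0';python3 -m creep '0 .001 0 0 0 0 0;0 .001 0 0 0 0 0'; python3 -m creep '0 .0005 0 0 0 0 0;0 .0005 0 0 0 0 0'
```

```text
t: 19.08
tcp_pos: [0.5128, 0.0875, 0.0642]
tcp_rot: [-1.571, 0.0, -2.948]
force: [-2.7, -0.8, 3.1]
gripper_width: 0.0471
t: 19.32
tcp_pos: [0.5128, 0.0875, 0.0641]
tcp_rot: [-1.57, 0.0, -2.948]
force: [-4.4, -1.7, 12.8]
gripper_width: 0.0469
t: 19.58
tcp_pos: [0.5128, 0.0875, 0.0641]
tcp_rot: [-1.57, 0.0, -2.948]
force: [-6.1, -1.6, 16.7]
gripper_width: 0.0468
```

Contact came at TCP z = 0.0641, which puts the underside at 0.042, so the collar is fully home. Releasing.

```bash
python3 -m creep '0 -.0018 0 0 0 0 0;0 -.0018 0 0 0 0 1;0 -.0018 0 0 0 0 1;0 -.0018 0 0 0 0 1;0 -.0018 0 0 0 0 1'; python3 -m creep '0 -.02 0 0 0 0 1;0 -.06 0 0 0 0 1;0 -.11 0 0 0 0 1;.05 -.12 0 0 0 0 1;.07 -.12 0 0 0 0 1';python3 -m creep '0 0 0 0 0 0 1';python3 - <<'E'
from rig import robot
from ov import *
s=robot.get_state();print(s["t"],s["tcp_pos"],s["force"])
im={n:robot.get_image(n) for n in("wrist","scene","top")}
cut={"wrist":(20,170,180,330),"scene":(210,270,185,245),"top":(175,250,140,215)}
cv2.imwrite("pics/fin.png",np.hstack([cv2.resize(im[n]["color"][a:b,c:d,::-1],(260,260),interpolation=2) for n,(a,b,c,d) in cut.items()]))
T=tool(s)@im["wrist"]["hand_eye"]
for n,t in(("wrist",T),("scene",None),("top",None)):
    for th,z in(("collar_mid",.06),("ring_mid",.027)):
        print(n,th,[(r["score"],atz(im[n],r["point"],z,t).round(4)) for r in robot.spot_point(th,im[n])[:2]])
for t in("tin","tape"): print(t,robot.spot_point(t,im["top"])[:1])
cv2.imwrite("pics/fs.png",im["scene"]["color"][:,:,::-1])
E
```

```text
t: 20.2
tcp_pos: [0.5127, 0.0874, 0.0639]
tcp_rot: [-1.571, -0.0, -2.948]
force: [-0.1, -0.3, 0.8]
gripper_width: 0.0857
t: 20.82
tcp_pos: [0.4424, 0.0736, 0.1849]
tcp_rot: [-1.57, 0.001, -2.948]
force: [0.4, -0.4, -0.9]
gripper_width: 0.0855
t: 20.95
tcp_pos: [0.4429, 0.0736, 0.1843]
tcp_rot: [-1.57, 0.0, -2.948]
force: [0.2, 0.3, 0.6]
gripper_width: 0.0851
20.95 [0.44293203 0.07355935 0.18425248] [0.2259215  0.25036218 0.59788095]
wrist collar_mid [(0.75, array([0.5122, 0.0862, 0.06  ]))]
wrist ring_mid [(0.8, array([ 0.3747, -0.3343,  0.027 ]))]
scene collar_mid []
scene ring_mid [(0.94, array([ 0.3594, -0.34  ,  0.027 ])), (0.8, array([ 0.4746, -0.4316,  0.027 ]))]
top collar_mid [(0.57, array([0.5091, 0.0928, 0.06  ]))]
top ring_mid [(0.84, array([ 0.5664, -0.3391,  0.027 ])), (0.61, array([0.5147, 0.0842, 0.027 ]))]
tin [{'point': [241.6, 147.3], 'score': 0.92}]
tape [{'point': [324.7, 158.2], 'score': 0.84}]
```

View pics/fin.png

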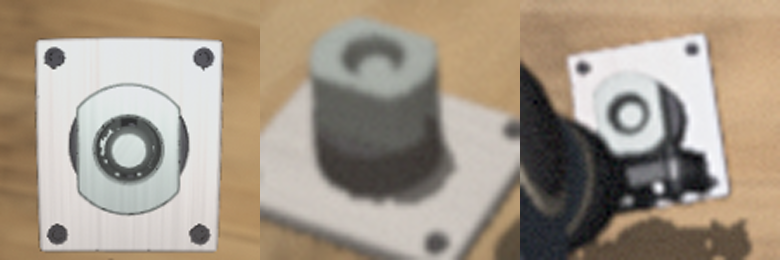

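View pics/fs.png

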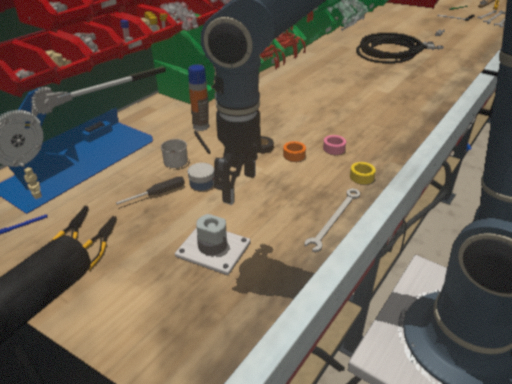

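The collar sits flush on the dark ring with the post showing inside its bore. The flats run parallel to the key, and the tin (scene 203,176) and tape are where they were. The gripper is clear, so I'm handing in.

```bash
python3 -c "
from rig import robot
robot.job_done()"
```

```text
the job is handed in; nothing more can be done
```

The backing ring and the slotted collar are both on the post, set down rather than dropped and released, and the job is handed in at about 21 s of the 58 s allowed.

- **Backing ring:** I threaded the dark steel ring down the post. It touched the plate at TCP z 0.0297, the same TCP height above its underside (17.7 mm) as when I gripped it on the worktop, so it lies flat.
- **Collar:** I gripped it by the flats, turned it so the slot lined up with the key (plate yaw about 11°), and lowered it onto the ring. It made contact at TCP z 0.0641, which puts its underside at 0.042, where fully home should be, not 10 mm high.
- **Forces:** the readings I took peaked at about 27 N in total when seating the ring and 18 N with the collar.
- **Last pictures:** the collar is flush on the ring with the post centred in its bore. The tin and tape are within about 1 px of where they started, and the gripper is open and clear.

**Disagreements:**
- The wrist camera's scale read about 2.6% small, and it put the post about 3 mm from where the overhead camera did. I relied on the wrist views comparing part and post directly, and on contact.
- In the last check the networks gave no collar in the scene view, and in the wrist and scene views they found only the coloured look-alikes when asked for the ring. I judged that part by eye.

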